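# Pre-use check of a hand mill's paddle and guard switch

### The arm

A 7-joint arm with a two-finger parallel gripper is mounted at the origin on a cart in front of the work surface, level with it; the furniture and walls round the work are solid. World frame = base frame: x ahead of the robot, y to its left, z up, the work surface at z = 0. Lengths are in m, angles in rad, forces in N, time in s.
With the tool pointing down it reaches from about 0.35 to 0.9 m from the base axis. Payload 19.9 kg.
Tool frame: the origin (TCP) lies midway between the tips of the shut fingers; the grasp point (between the pads) lies 19 mm behind it; z points along the fingers, y is the line along which they close (so a half turn about z gives the same grasp; the last joint's range is limited). The gripper opens to 94 mm and grips with 3 to 60 N. Pads are 16 mm wide; open, the fingers measure 119 mm over their backs; the gripper's body (75 mm by 177 mm) begins 78 mm behind the grasp point.
Start: joints at [1.185, 0.417, -0.01, 1.614, 0.005, 1.111, -0.053], TCP at [0.211, -0.588, 0.205] pointing down, gripper open.
Joint ranges: [-2.81, 2.81], [-0.39, 2.02], [-1.27, 1.25], [0.06, 2.57], [-1.19, 4.33], [0.19, 2], [-2.82, 2.82]. Speed limits (rad/s): [1.89, 1.89, 2.39, 2.39, 3.01, 3.01, 3.01].

### API

Orientations are given as a unit quaternion [w, x, y, z].
In Python, from workcell import manip, solver, sensors, read_camera, calibration, order, finder gives the robot as it stands. Calls block until the motion is done:
- manip.movep(position, orientation): joint-space move of the TCP to a pose.
- manip.move_linear(position, ori=None, rate=0.15): straight line of the TCP; ori=None keeps the orientation; rate is the mean speed in m/s.
- manip.movej(angles): joint-space move.
- manip.set_gripper(opening, f_grip=None): finger opening in m; f_grip is the grip in N (None keeps the last); returns when the fingers have stopped.
- manip.hold(seconds).
- solver.ik(position, orientation): joint angles nearest the present ones, or None.
- sensors.get_obs(): the state.
- read_camera(name): name is "side" or "top"; returns the picture (480x640x3 uint8, red, green, blue); there is no depth.
- calibration(name): a dict with "K" (3x3 intrinsics, pixels), "cam_to_world" (4x4, takes a point from camera to world coordinates). Camera axes: x right, y down, z forward; pixel columns grow to the right and rows downward; lengths in m; the calibration is good to about 2 mm. A picture is of the moment at which its call begins. calibration takes no time and is no camera call.
A pose or a line that the arm cannot do raises manip.Unreachable and nothing moves.
- order.close_job(): hands the job in; it is judged then, once.
Trained networks look in the newest picture that a camera, given by its name, has taken for a name from the list of things; names that differ only in an ending like _2 or _b are one class to them, and where a whole thing is asked for, a point or a joint stands for the part that bears it (a point fixed in the world has none). Each returns a list of dicts, best first, with "p" (0 to 1); they miss things now and then, are a little off and sometimes report something else, mostly with a low value. They report only what shows in the picture. A call takes as long as a camera call. They do not tell look-alikes from the thing itself.
- finder.recognise(camera, name): "pixel" ([column, row] in pixels, amid what is visible of it).
- finder.trace(camera, name): "region" (480x640 bool, what is visible of it) and "pixel" ([column, row] in pixels, amid what is visible of it).
The state is a dict: "time": time; "joint_positions": joint angles; "qd": joint speeds; "effort": joint torques, N m; "position": TCP position; "ee_rot": TCP orientation; "contact_force": force on the tool from outside, world axes, zero at the start; "moment": the same for the moment, N m; "opening": finger opening in m; "grasp_force": force on a finger pad.
Only numpy, scipy, OpenCV 4.12 (cv2) and the standard library are available. Lean on these libraries where they do the work, as an engineer would, in place of code of your own. Each camera call takes 0.05 s, during which the arm holds its last target. There are 200 camera calls.

### The job

Do the pre-use switch check on the hand mill: flip the lock-off lever on top of the mill forward, towards its nose, then squeeze the paddle fully home against the mill's body for a moment and let it spring back. Then reach under the hood of the guard switch and press its roller lever just until it clicks, without overtravel, keep it clicked for about a second and let it come back. Never squeeze the paddle while it is locked off, leave the lock-off lever forward, and leave all bystanders where they stand.

Things in the scene. Friction and masses are not known exactly. Their poses are not given: they have to be found in the camera images.
- mill_stand: Hand mill in a cradle on a grey base 80 x 220 x 10 mm, fixed to the worktop. Origin: centre of the base's underside; z up, y runs along the mill from nose (-y, thin spindle) to tail (+y), the -x side faces roughly the robot and carries the paddle. Which of the two stations (mill, guard switch) is on the left varies.
- barrel (a point): Point on the axis of the mill's level barrel (44 mm diameter, 245 mm long), at mill (0, 0, 85) mm; axes as the mill's. The barrel spans y = -145 to +100 mm. Posts 30 mm wide in x and clamp rings 52 mm in diameter hold it at y = -75 and +85 mm (22 mm long in y); between them only the base lies under it.
- squeeze_point (a point): Fixed point at the height of the barrel's axis, mill (-4, -40, 85) mm: centre of the place to squeeze paddle and barrel together, fingers from above, one in front (-x) of the paddle, one behind (+x) the barrel. Together they are 61 mm wide there with the paddle out, 51 mm with it home. Axes as the mill's.
- paddle (a joint): Black paddle, 122 x 18 x 5 mm, along the front (-x) side of the barrel at axis height, hinged at its tail end (mill y = +45 mm) about the vertical. 0 = out, 0.12 rad = fully home against the barrel (0.10 counts as home). At the squeeze point its travel is 10 mm; 3 N to start, 7.5 N to hold home. Springs out when let go.
- lock_tip (a point): Middle of the tip of the lock-off lever, 31 mm from its pivot.
- lock_lever (a joint): Black lock-off lever, 31 mm long, 14 to 18 wide, 5 thick, on top of the barrel (top at z = 107 mm); pivot at mill (0, 50, 109) mm, axis along x. 0 = leans 0.7 rad back to the tail (locked), 1.4 (stop) = leans 0.7 rad forward to the nose; above 1.0 counts as forward. Stays where it is left; 1 to 3 N moves it, pushed from behind.
- switch_unit: Guard switch station: grey base 110 x 130 x 10 mm fixed to the worktop, with back wall and hood. Origin: centre of the base's underside; z up, -x is the open front, roughly towards the robot. Under the hood a black microswitch with a steel roller lever is mounted tilted by 30 degrees.
- hood_edge (a point): Middle of the lower front edge of the hood's lip, switch_unit (-17, 0, 157) mm; axes as the station's. The hood covers x = -17 to +52, y = -62 to +62 mm, top at z = 165 mm. Side cheeks 4 mm thick at y = -60 and +60 mm stand from x = +10 mm back; the front is open.
- roller_top (a point): Top of the white roller (12 mm diameter, 9.5 wide) on the lever's free end: the point to press. At rest at switch_unit (-6, -21, 106) mm. Its z axis points against the pressing direction, 30 degrees from vertical: (-0.5, 0, 0.866) in the station's frame; its y is the station's y. The hood stands above it: come in with the tool tilted 28 to 40 degrees.
- roller_lever (a joint): Sprung microswitch lever, 42 mm from hinge to roller; hinge on the +y side of the roller. 0 = at rest, grows as the roller is pressed in. It clicks at 0.14 rad (roller 6 mm in, about 3.7 N) and stays clicked beyond; more than 0.30 rad (12.5 mm in, about 6.5 N) is damaging overtravel. Stop at 0.40. Returns when let go.
- media_bottle: Bystander: lab bottle, 67 mm diameter, 142 mm tall, origin under its centre.
- tip_box: Bystander: closed box of pipette tips with clear lid, 90 x 123 x 62 mm, origin under its centre.
- vial_0: Bystander: small vial in front of the mill, 25 mm diameter, 56 mm tall, origin under its centre.
- masking_tape: Bystander: roll of tape lying in front of the mill, 100 mm diameter, 25 mm high, origin under its centre.
- lens_case: Bystander: black round screw case in front of the mill's tail, 40 mm diameter, 57 mm tall, origin under its centre.
- chamber_case: Bystander: flat grey case in front of the guard switch, 52 x 93 x 18 mm, origin under its centre.
- vial_1: Bystander: small vial in front of the guard switch, 25 mm diameter, 56 mm tall, origin under its centre.
- buffer_bottle: Bystander: bottle beside the guard switch (its +y side), 60 mm diameter, 122 mm tall, origin under its centre.
Mind the look-alikes: they are no part of the job. What is meant by the switch_unit is not purple or red, and is the larger of those in its own colour.

How it is judged:
By the outcome, as a careful person would: the job done as asked, in the order asked, and still so for the second after the job is handed in, with the robot touching nothing.
It also fails if it takes over 70 s, if anything falls off the work surface, if the arm or the gripper's body presses on something with over 40 N, if the wrist force passes 120 N, or if a joint passes its speed limit or range.

## Working session

There is one attempt and no reset: what is moved stays moved. The work goes in short steps, each a Python script; the robot and the scene stay as the last script left them, time stands still between calls to the robot, and variables do not carry over. Pictures are saved under pics/ and viewed, at most 10 in all, crops included, and the job is handed in when it is done.

```bash
ls; mkdir -p pics; python3 - <<'E'
from workcell import manip, solver, sensors, read_camera, calibration, order, finder
import cv2,numpy as np
for c in ("side","top"):
    im=read_camera(c); cv2.imwrite(f"pics/{c}0.png",im[:,:,::-1])
    k=calibration(c); print(c,np.round(k["K"],1).tolist(),np.round(k["cam_to_world"],3).tolist())
    for n in ("mill_stand","switch_unit","lock_lever","paddle","roller_lever","lock_tip","roller_top","hood_edge"):
        print(n,[(np.round(d["pixel"]).tolist(),round(d["p"],2)) for d in finder.recognise(c,n)])
o=sensors.get_obs(); print(o)
E
```

```text
pics
side [[502.4, 0.0, 320.2], [0.0, 502.4, 242.5], [0.0, 0.0, 1.0]] [[-0.924, -0.22, 0.312, 0.164], [-0.382, 0.522, -0.762, 1.022], [0.005, -0.824, -0.567, 0.926], [0.0, 0.0, 0.0, 1.0]]
mill_stand [([298.0, 342.0], 0.94)]
switch_unit [([233.0, 266.0], 0.88), ([335.0, 185.0], 0.87), ([348.0, 225.0], 0.74), ([419.0, 226.0], 0.61)]
lock_lever [([288.0, 329.0], 0.61), ([298.0, 269.0], 0.56)]
paddle []
roller_lever [([355.0, 222.0], 0.59), ([241.0, 252.0], 0.38)]
lock_tip [([286.0, 330.0], 0.58), ([384.0, 300.0], 0.55), ([368.0, 260.0], 0.46)]
roller_top [([353.0, 222.0], 0.51)]
hood_edge [([348.0, 224.0], 0.88), ([338.0, 188.0], 0.75), ([422.0, 228.0], 0.69), ([312.0, 327.0], 0.65), ([232.0, 262.0], 0.64)]
top [[471.0, 0.0, 317.9], [0.0, 471.0, 240.1], [0.0, 0.0, 1.0]] [[0.017, -0.996, 0.083, 0.481], [-1.0, -0.017, -0.004, -0.055], [0.005, -0.083, -0.997, 1.41], [0.0, 0.0, 0.0, 1.0]]
mill_stand []
switch_unit [([379.0, 251.0], 0.87), ([426.0, 319.0], 0.82), ([278.0, 164.0], 0.79), ([382.0, 290.0], 0.74), ([460.0, 207.0], 0.72)]
lock_lever [([187.0, 258.0], 0.37)]
paddle []
roller_lever
[... 228 characters left out ...]
1288,  0.41738407, -0.01030067,  1.61361225,  0.00471717,
        1.11070275, -0.05299159]), 'qd': array([ 9.61199079e-04,  7.36755648e-04, -6.84573572e-04,  6.97899268e-05,
        1.15023471e-04,  1.08209297e-03,  1.02451239e-04]), 'effort': array([ 4.87588404e-04, -8.51007915e+01,  6.38937168e-01, -4.26292670e+01,
       -4.88203706e-02,  1.33539154e-02,  8.57489090e-05]), 'position': array([ 0.21123349, -0.58819357,  0.20542989]), 'ee_rot': array([-3.44816616e-05,  9.85175614e-01,  1.71548849e-01, -3.40340471e-05]), 'contact_force': array([ 0.68615593, -0.49175202, -0.28240269]), 'moment': array([-0.00578336,  0.01961051,  0.01817036]), 'grasp_force': 0.0, 'opening': 0.09397015478343594}
```

View pics/side0.png

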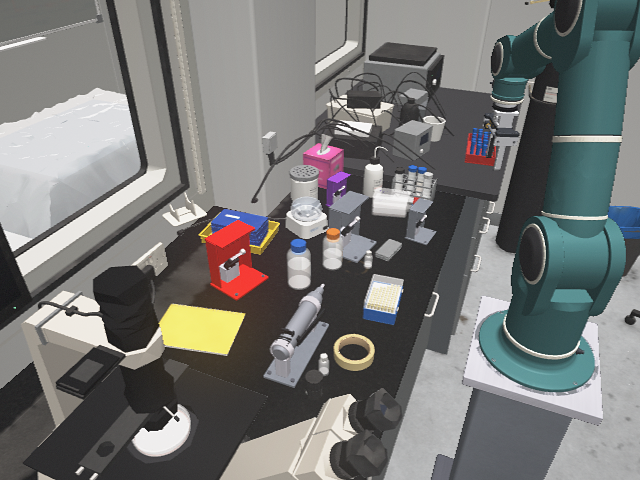

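View pics/top0.png

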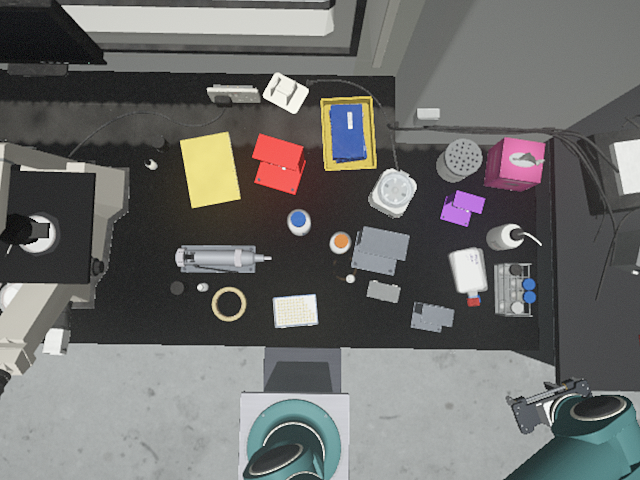

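The top picture shows the mill at about (218,258), nose to the right (-y). There are four switch stations: red (280,163), purple (462,207), small grey (432,317) and large grey (380,250). The large grey one fits: it is not purple or red, it is the larger of the greys, and the orange-capped bottle is on its +y side. I'll confirm it in enlarged crops.

```bash
python3 - <<'E'
import cv2,numpy as np
t=cv2.imread("pics/top0.png");s=cv2.imread("pics/side0.png")
def crop(im,x,y,w,h,f): return cv2.resize(im[y:y+h,x:x+w],None,fx=f,fy=f,interpolation=cv2.INTER_CUBIC)
a=crop(t,165,230,120,50,6); b=crop(t,340,220,75,60,5)
c=crop(s,255,275,80,115,5); d=crop(s,315,180,75,90,5)
A=np.zeros((600,800,3),np.uint8); A[:300,:720]=a; A[300:,:375]=b; cv2.imwrite("pics/c1.png",A)
B=np.zeros((600,800,3),np.uint8); B[:575,:400]=c; B[:450,400:775]=d; cv2.imwrite("pics/c2.png",B)
E
```

```text
(no output)
```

View pics/c1.png

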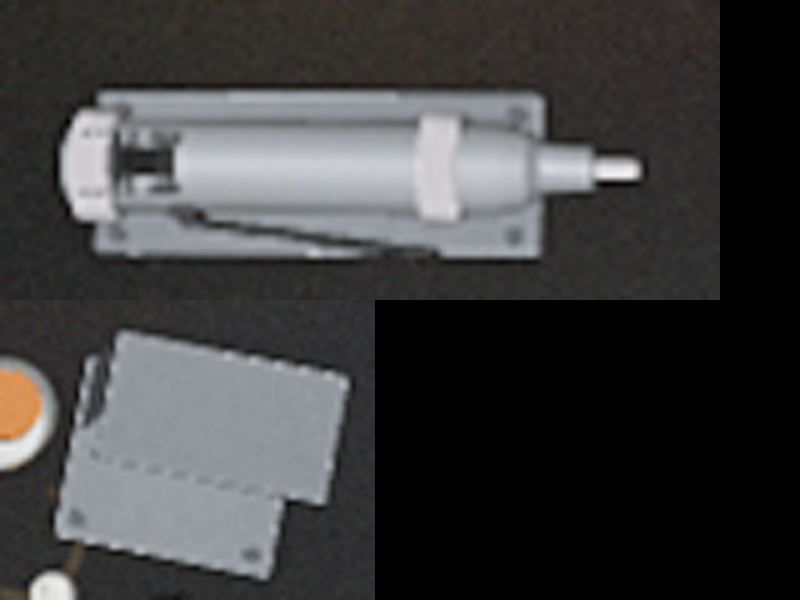

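View pics/c2.png

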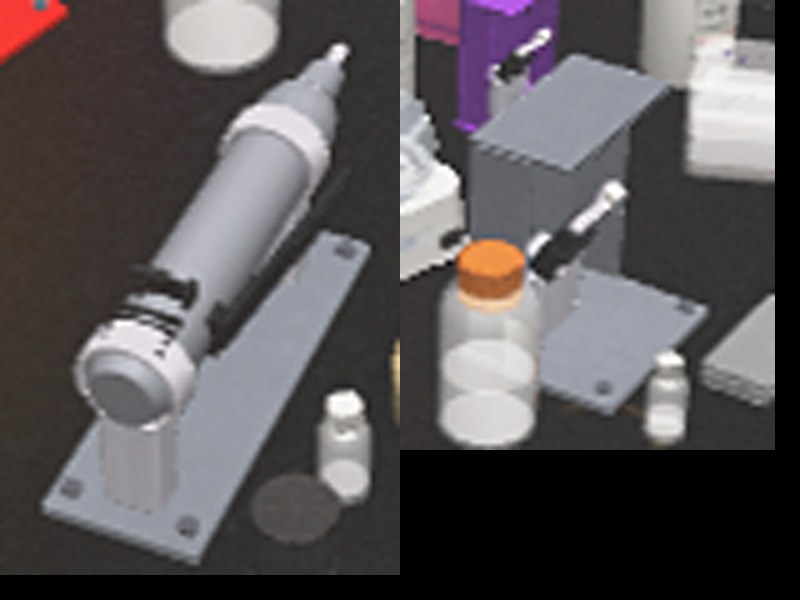

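The enlarged crop confirms the large grey station as the switch_unit: hood corners and base are all visible, with the orange-capped bottle on its +y side. The small grey one at (432,317) is about half its size. Next I'll fit both poses from corners in both views with z free, and locate the bystanders.

```bash
cat > fit.py <<'E'
from workcell import manip, solver, sensors, read_camera, calibration, order, finder
import cv2,numpy as np
from scipy.optimize import least_squares
from scipy.spatial.transform import Rotation as R
C={c:calibration(c) for c in ("side","top")}
def proj(c,P):
    T=np.linalg.inv(C[c]["cam_to_world"]); q=(T[:3,:3]@np.atleast_2d(P).T).T+T[:3,3]
    q=q@C[c]["K"].T; return q[:,:2]/q[:,2:]
def ray(c,px,z):
    T=C[c]["cam_to_world"]; d=T[:3,:3]@np.linalg.inv(C[c]["K"])@np.r_[px,1]; o=T[:3,3]; return o+d*(z-o[2])/d[2]
def loc(p,M): return R.from_euler("z",p[3]).apply(np.array(M)/1000)+p[:3]
def fit(obs):
    def f(p): return np.concatenate([proj(c,loc(p,m))[0]-px for c,px,m in obs])
    r=least_squares(f,[.5,-.05,0,0],loss="soft_l1"); return r.x,f(r.x).reshape(-1,2)
E
python3 - <<'E'
from fit import *
t=lambda x,y:(np.array([x,y])+.5)/6-.5+[165,230]
t2=lambda x,y:(np.array([x,y])+.5)/5-.5+[340,220]
s=lambda x,y:(np.array([x,y])+.5)/5-.5+[255,275]
s2=lambda x,y:(np.array([x-400,y])+.5)/5-.5+[315,180]
mill=[("top",t(97,92),(40,110,10)),("top",t(544,93),(40,-110,10)),("top",t(543,258),(-40,-110,10)),("top",t(95,254),(-40,110,10)),("top",t(439,168),(0,-75,85)),
("side",s(42,505),(40,110,10)),("side",s(197,556),(-40,110,10)),("side",s(371,245),(-40,-110,10))]
sw=[("top",t2(118,32),(52,62,165)),("top",t2(350,77),(52,-62,165)),("top",t2(325,204),(-17,-62,165)),("top",t2(57,237),(-55,65,10)),("top",t2(268,278),(-55,-65,10)),
("side",s2(470,137),(52,62,165)),("side",s2(572,168),(-17,62,165)),("side",s2(671,88),(-17,-62,165)),("side",s2(577,55),(52,-62,165)),("side",s2(709,312),(-55,-65,10)),("side",s2(612,406),(-55,65,10))]
for n,o in (("mill",mill),("switch",sw)):
    p,r=fit(o); print(n,np.round(p,4).tolist()); print(np.round(r,1).tolist()); np.save(n,p)
m=np.load("mill.npy");w=np.load("switch.npy")
print("squeeze",loc(m,(-4,-40,85)),"tip",loc(m,(0,50+31*np.sin(.7),109+31*np.cos(.7))),"roller",loc(w,(-6,-21,106)),"hood",loc(w,(-17,0,157)))
pr=proj("side",loc(w,(-6,-21,106)))[0]; print("roller crop px",(pr-[315,180])*5+[400,0])
for nm,h in (("media_bottle",.142),("tip_box",.062),("vial_0",.056),("masking_tape",.025),("lens_case",.057),("chamber_case",.018),("vial_1",.056),("buffer_bottle",.122)):
    print(nm,[(np.round(d["pixel"]).tolist(),round(d["p"],2),np.round(ray("top",d["pixel"],h)[:2],3).tolist()) for d in finder.recognise("top",nm)[:3]])
E
```

```text
mill [0.5396, 0.2367, 0.003, 0.0032]
[[0.1, -1.0], [-0.3, -0.1], [-0.9, -0.6], [-0.6, -1.0], [0.9, -0.5], [0.6, 0.0], [1.0, 0.4], [1.6, -0.2]]
switch [0.5647, -0.2315, 0.0016, -0.1862]
[[0.3, -0.9], [-0.3, -0.5], [-0.1, -0.5], [-0.8, -1.0], [0.0, -0.4], [0.6, 0.2], [0.3, 0.7], [0.9, -0.7], [0.3, -0.1], [1.2, -0.6], [0.6, 0.7]]
squeeze [0.53577192 0.19666402 0.08796924] tip [0.53941774 0.30664708 0.13567935] roller [ 0.55493502 -0.25102806  0.10756143] hood [ 0.54801311 -0.22835457  0.15856143]
roller crop px [620.30548971 188.03121191]
media_bottle [([297.0, 223.0], 0.6, [0.633, -0.002])]
tip_box [([297.0, 223.0], 0.52, [0.643, -0.0])]
vial_0 [([348.0, 279.0], 0.63, [0.483, -0.149]), ([375.0, 250.0], 0.49, [0.57, -0.226]), ([188.0, 254.0], 0.4, [0.547, 0.314])]
masking_tape [([216.0, 300.0], 0.83, [0.418, 0.234])]
lens_case [([179.0, 285.0], 0.55, [0.459, 0.336])]
chamber_case [([380.0, 286.0], 0.55, [0.464, -0.246]), ([350.0, 281.0], 0.5, [0.477, -0.155])]
vial_1 [([348.0, 279.0], 0.63, [0.483, -0.149]), ([375.0, 250.0], 0.49, [0.57, -0.226]), ([188.0, 254.0], 0.4, [0.547, 0.314])]
buffer_bottle [([339.0, 239.0], 0.71, [0.593, -0.117]), ([378.0, 248.0], 0.22, [0.57, -0.225])]
```

```bash
cat >> fit.py <<'E'
try:
    m=np.load("mill.npy");w=np.load("switch.npy"); m[2]=w[2]=0
except FileNotFoundError: pass
def quat(z,y):   # tool z and y axes in world
    z=np.array(z)/np.linalg.norm(z); M=np.column_stack([np.cross(y,z),y,z]); q=R.from_matrix(M).as_quat(); return q[[3,0,1,2]]
def force(n=4):
    f=[]
    for _ in range(n): f.append(sensors.get_obs()["contact_force"]); manip.hold(.01)
    return np.mean(f,0)
def now(): return sensors.get_obs()["time"]
rm=R.from_euler("z",m[3]); rs=R.from_euler("z",w[3])
QM=[quat([0,0,-1],rm.apply([s,0,0])) for s in (1,-1)]
tilt=np.deg2rad(34); D=rs.apply([np.sin(tilt),0,-np.cos(tilt)])
QS=[quat(D,rs.apply([0,s,0])) for s in (1,-1)]
E
python3 - <<'E'
from fit import *
roll=loc(w,(-6,-24,106)); print(roll, D)
for n,p,Q in (("lock",loc(m,(0,88,122)),QM),("lock2",loc(m,(0,50,122)),QM),("sq",loc(m,(-3.5,-40,66)),QM),("sqhi",loc(m,(-3.5,-40,200)),QM),("r",roll+.01*D,QS),("rback",roll-.12*D,QS)):
    for q in Q:
        j=solver.ik(p,q); print(n,None if j is None else np.round(j,2))
E
```

```text
[ 0.5543796 -0.2539762  0.106    ] [ 0.54952573 -0.1035286  -0.82903757]
lock [ 0.05  0.7  -0.93  1.65  0.61  1.11 -1.05]
lock [ 0.13  0.78 -1.09  1.65  0.74  1.18  2.01]
lock2 [ 0.16  0.7  -1.01  1.7   0.65  1.11 -1.04]
lock2 [ 0.2   0.75 -1.09  1.7   0.72  1.15  2.06]
sq [ 0.31  0.71 -0.97  1.84  0.7   0.98 -0.96]
sq [ 0.38  0.78 -1.09  1.84  0.81  1.05  2.11]
sqhi [ 0.39  0.54 -1.08  1.73  0.51  1.18 -0.83]
sqhi [ 0.39  0.55 -1.08  1.73  0.52  1.18  2.31]
r [ 1.24  0.51 -0.92  2.17  1.37  0.23  0.59]
r [ 1.24  0.51 -0.92  2.17  1.37  0.23 -2.55]
rback [ 0.46  0.02  0.06  2.26 -0.58  0.34  2.4 ]
rback [ 0.87  0.04 -0.36  2.25 -0.54  0.33 -0.78]
```

```bash
python3 - <<'E'
from fit import *
j=sensors.get_obs()["joint_positions"].copy()
j[1]=.1; j[5]=1.4; manip.movej(j); print(sensors.get_obs()["position"])
j[0]=-.5; j[2]=j[4]=0; j[6]=-1.0; manip.movej(j); print(sensors.get_obs()["position"])
manip.set_gripper(0.0,20)
c=[(np.abs(s[[2,6]]).sum(),i,s) for i,q in enumerate(QM) if (s:=solver.ik(loc(m,(0,88,170)),q)) is not None]
c.sort(key=lambda a:a[0]); print(c); np.save("iq",c[0][1])
q=QM[c[0][1]]
manip.movep(loc(m,(0,90,180)),q); print(now())
im=read_camera("side"); cv2.imwrite("pics/s1.png",cv2.resize(im[170:420,180:460],None,fx=2.8,fy=2.4)[:600,:800,::-1])
E
```

```text
[ 0.17268421 -0.49622077  0.38652217]
[0.4753638  0.22367974 0.38800881]
[(np.float64(0.6715976219805231), 0, array([-0.5461791 ,  0.45973363, -0.05977084,  1.63506626,  0.03060125,
        1.04770578, -0.61182678])), (np.float64(3.147109636101632), 1, array([ 0.13283067,  0.70959261, -1.08588847,  1.61110638,  0.65800349,
        1.23023258,  2.06122117]))]
7.2583
```

View pics/s1.png

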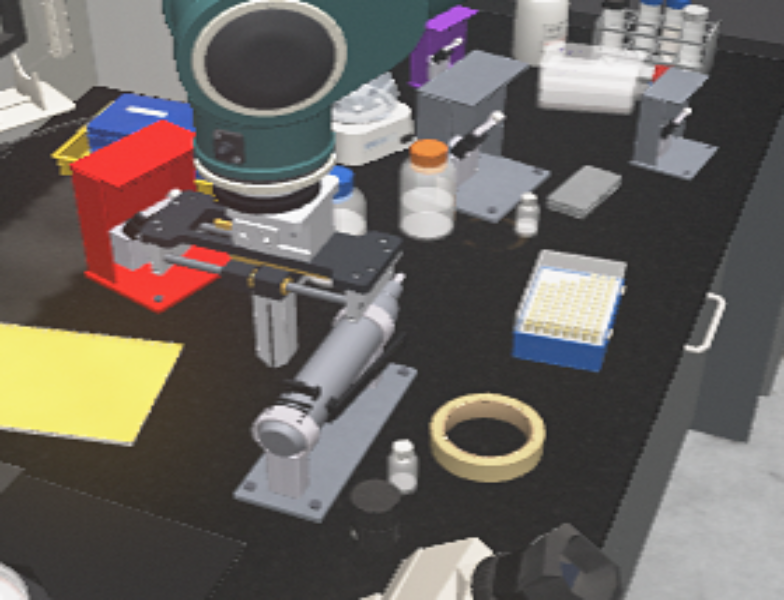

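The picture shows the shut fingers, with tips at about (278,321) in the full picture, above the mill's tail ring. The lever still leans back and the bystanders haven't moved. I'll lower behind the lever and push.

```bash
python3 - <<'E'
from fit import *
print(proj("side",sensors.get_obs()["position"]))
q=QM[int(np.load("iq"))]
manip.move_linear(loc(m,(0,90,121)),q,rate=.1); f0=force(8); print("z",f0,sensors.get_obs()["position"])
my=rm.apply([0,1,0])
manip.move_linear(loc(m,(0,76,121)),rate=.08); print(76,force()-f0)
for y in np.arange(74,50.5,-1.5):
    manip.move_linear(loc(m,(0,y,121)),rate=.04); f=(force(3)-f0); print(y,np.round(f,1))
    if f@my>11 : print("stop");break
manip.move_linear(loc(m,(0,y+5,121)),rate=.08)
manip.move_linear(loc(m,(0,y+5,200)),rate=.15)
p=loc(m,(-3.5,-40,200)); manip.move_linear(p,rate=.2)
print(now()); manip.set_gripper(.094)
im=read_camera("side"); a=cv2.resize(im[255:385,240:350],None,fx=4.5,fy=4.5); t=read_camera("top"); b=cv2.resize(t[235:280,165:230],None,fx=4.5,fy=4.5)
A=np.zeros((600,800,3),np.uint8);A[:a.shape[0],:a.shape[1]]=a;A[:b.shape[0],500:500+b.shape[1]]=b; cv2.imwrite("pics/s2.png",A[:,:,::-1])
E
```

```text
[[279.72093028 320.79015777]]Traceback (most recent call last):
  File "<stdin>", line 3, in <module>
    fid = stack.enter_context(open(os.fspath(file), "rb"))
                              ~~~~^^^^^^^^^^^^^^^^^^^^^^^
FileNotFoundError: [Errno 2] No such file or directory: 'iq'
```

```bash
python3 - <<'E'
from fit import *
q=QM[0]
manip.move_linear(loc(m,(0,90,121)),q,rate=.1); f0=force(8); print("z",f0,sensors.get_obs()["position"])
my=rm.apply([0,1,0])
manip.move_linear(loc(m,(0,76,121)),rate=.08); print(76,force()-f0)
for y in np.arange(74,50.5,-1.5):
    manip.move_linear(loc(m,(0,y,121)),rate=.04); f=(force(3)-f0); print(y,np.round(f,1))
    if f@my>11 : print("stop");break
manip.move_linear(loc(m,(0,y+5,121)),rate=.08)
manip.move_linear(loc(m,(0,y+5,200)),rate=.15)
p=loc(m,(-3.5,-40,200)); manip.move_linear(p,rate=.2)
print(now()); manip.set_gripper(.094)
im=read_camera("side"); a=cv2.resize(im[255:385,240:350],None,fx=4.5,fy=4.5); t=read_camera("top"); b=cv2.resize(t[235:280,165:230],None,fx=4.5,fy=4.5)
A=np.zeros((600,800,3),np.uint8);A[:a.shape[0],:a.shape[1]]=a;A[:b.shape[0],500:500+b.shape[1]]=b; cv2.imwrite("pics/s2.png",A[:,:,::-1])
E
```

```text
z [ 0.24796366 -0.02235666  0.22780077] [0.53975731 0.32688833 0.12179126]
76 [-0.26630812 -0.03637654 -0.32666774]
74.0 [-0.7  0.3 -0.6]
72.5 [-0.9  0.3  0.4]
71.0 [ 0.5  1.5 -0.1]
69.5 [-0.1  0.8 -0.1]
68.0 [-0.1  0.6 -0.3]
66.5 [-0.5 -0.1  0.2]
65.0 [ 0.2  0.3 -0.1]
63.5 [-0.3  0.2  0. ]
62.0 [ 0.1 -0.  -0. ]
60.5 [-0.5  1.4  0.1]
59.0 [-0.5  2.1  0.5]
57.5 [-0.4  2.1  0.5]
56.0 [-0.2  1.8 -0.3]
54.5 [-0.5  1.7 -0.4]
53.0 [-0.5  1.8  0.1]
51.5 [-0.5  4.6  0.6]
14.4333
```

View pics/s2.png

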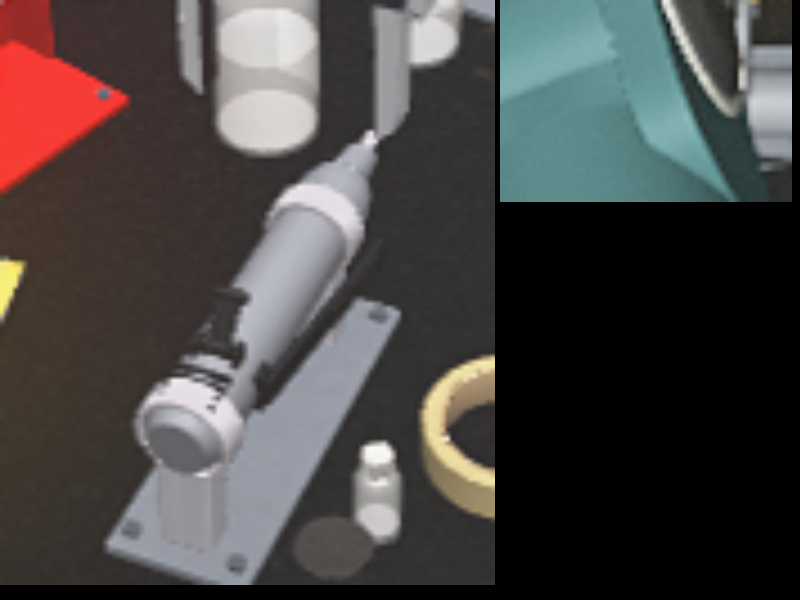

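The lever is swung over: its tip is now at about (232,295) in the crop, full picture about (291,320). I'll compare that with the prediction, then do the squeeze.

```bash
python3 - <<'E'
from fit import *
for t in (0,1.0,1.4): print(t,proj("side",loc(m,(0,50-31*np.sin(t-.7),109+31*np.cos(t-.7)))))
q=QM[0]; X=rm.apply([1,0,0])
manip.move_linear(loc(m,(-3.5,-40,66)),rate=.1); f0=force(8); print(f0,sensors.get_obs()["opening"])
x=-3.5; hit=False
manip.move_linear(loc(m,(-12,-40,66)),rate=.06); print(np.round(force()-f0,1))
for x in np.arange(-14,-33,-1.0):
    manip.move_linear(loc(m,(x,-40,66)),rate=.04); f=(force(3)-f0)@X
    if f>2.5: hit=True; break
o=sensors.get_obs(); print("contact",x,f,o["opening"],o["position"],now(),hit)
E
```

```text
0 [[284.88317841 331.49125648]]
1.0 [[290.39091689 321.07358816]]
1.4 [[292.48182713 319.92772135]]
[-0.34967856  0.25944914  0.02880287] 0.09405307453093194
[ 0.4 -0.2  0.2]
contact -24.0 3.251120945333558 0.0939718183760359 [0.51599037 0.196573   0.06607633] 20.8917 True
```

Contact with the barrel at -24 puts its back face at +23 mm (22 given), so the centring is good. The lever tip fits about 1.2–1.4, and the force rise at the end of the push suggests it reached its stop. Now the squeeze.

```bash
python3 - <<'E'
from fit import *
manip.move_linear(loc(m,(-2.7,-40,66)),rate=.06); f0=force(6)
manip.set_gripper(.066,20); o=sensors.get_obs(); print("pre",o["opening"],o["grasp_force"])
for g in (.056,.046):
    manip.set_gripper(g,25); o=sensors.get_obs(); print(g,o["opening"],o["grasp_force"],np.round(o["contact_force"]-f0,1))
manip.hold(.7); o=sensors.get_obs(); print(o["opening"],o["grasp_force"],np.round(o["contact_force"]-f0,1),now())
im=read_camera("side"); cv2.imwrite("pics/s3.png",cv2.resize(im[255:385,240:390],None,fx=4.5,fy=4.5)[:,:,::-1])
E
```

```text
pre 0.06616678155567947 1.7857304768403992
0.056 0.056327071459184974 2.6690570265054703 [-4.4 -3.1  2.5]
0.046 0.04972514994098264 25.020971596240997 [ 4.7 -3.7 -5.1]
0.04942440874280989 25.02009853720665 [ 5.  -3.4 -5.9] 23.4833
```

View pics/s3.png

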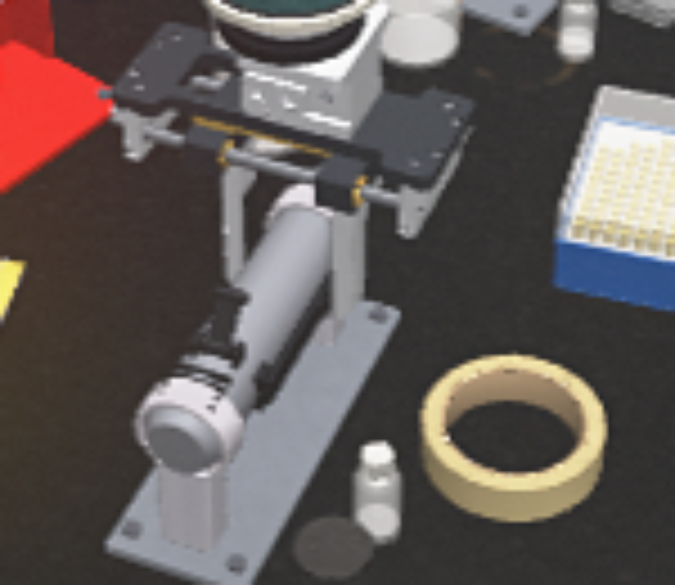

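The fingers clasp the paddle and barrel at (290,270) in the crop. Opening is 49.5 mm at 25 N, so the paddle is home. Release and go to the switch.

```bash
python3 - <<'E'
from fit import *
manip.set_gripper(.094); print(sensors.get_obs()["grasp_force"])
manip.move_linear(loc(m,(-2.7,-40,260)),rate=.2)
manip.set_gripper(0.0,20)
j=sensors.get_obs()["joint_positions"].copy(); print(np.round(j,2))
j[:]=[.3,.1,0,2.0,0,.9,.3]; manip.movej(j); print(sensors.get_obs()["position"])
roll=loc(w,(-6,-24,106))
for i,q in enumerate(QS):
    for d in (.14,.03,-.01): print(i,d,None if (s:=solver.ik(roll-d*D,q)) is None else np.round(s,2))
print(now())
for c,box in (("side",(255,385,240,350)),("top",(235,280,165,230))):
    im=read_camera(c); r=box; cv2.imwrite(f"pics/s4{c}.png",cv2.resize(im[r[0]:r[1],r[2]:r[3]],None,fx=4.5,fy=4.5)[:,:,::-1])
a=cv2.imread("pics/s4side.png");b=cv2.imread("pics/s4top.png");A=np.zeros((600,800,3),np.uint8);A[:a.shape[0],:a.shape[1]]=a;A[:b.shape[0],500:500+b.shape[1]]=b;cv2.imwrite("pics/s4.png",A)
E
```

```text
0.0
[-0.38  0.28 -0.03  1.68  0.01  1.18 -0.41]
[ 0.47181373 -0.17699739  0.22099592]
0 0.14 [ 0.2  -0.03  0.32  2.27 -0.49  0.38  2.32]
0 0.03 [ 1.41  0.46 -1.08  2.2   1.11  0.26  0.84]
0 -0.01 [ 1.24  0.51 -0.92  2.17  1.37  0.23  0.59]
1 0.14 [ 0.42 -0.02  0.1   2.27 -0.51  0.38 -0.8 ]
1 0.03 [ 0.32  0.25  0.17  2.23 -1.15  0.22 -0.2 ]
1 -0.01 [ 1.24  0.51 -0.92  2.17  1.37  0.23 -2.55]
28.325
```

View pics/s4.png

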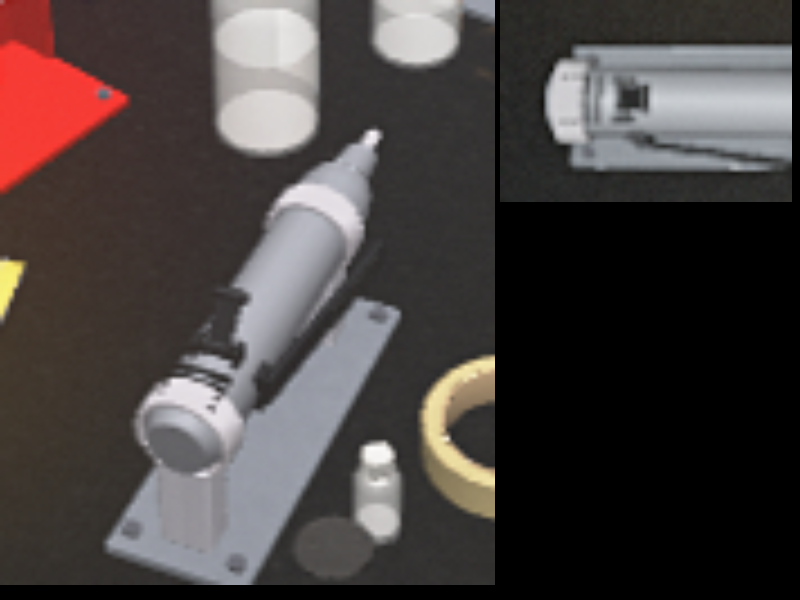

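```bash
python3 - <<'E'
from fit import *
for t in (0.7,1.0,1.4): print(t,(proj("top",loc(m,(0,50-31*np.sin(t-.7),109+31*np.cos(t-.7))))-[165,235])*4.5+[500,0])
j0=sensors.get_obs()["joint_positions"].copy(); j0[1]=-.2; manip.movej(j0)
j1=np.array([1.41,-.1,-1.08,2.2,1.11,.26,.84])
for a in (.33,.67,1): manip.movej(j0+a*(j1-j0)); print(np.round(sensors.get_obs()["position"],3))
roll=loc(w,(-6,-24,106))
for i,q in enumerate(QS):
    for d in (.14,.08,.03,-.01): print(i,d,None if (s:=solver.ik(roll-d*D,q)) is None else np.round(s,2))
print(now())
E
```

```text
0.7 [[608.51454778  92.41881743]]
1.0 [[624.4239762   92.75003019]]
1.4 [[644.92978611  93.4952659 ]]
[ 0.48  -0.262  0.361]
[ 0.507 -0.301  0.357]
[ 0.54  -0.289  0.332]
0 0.14 [ 0.63 -0.02 -0.11  2.26 -0.53  0.38  2.35]
0 0.08 [ 1.38  0.22 -0.96  2.23  0.08  0.21  1.8 ]
0 0.03 [ 1.35  0.42 -1.01  2.2   1.01  0.22  0.92]
0 -0.01 [ 1.4   0.65 -1.16  2.17  1.5   0.4   0.55]
1 0.14 [ 1.66  0.01 -1.12  2.24 -0.52  0.38 -0.78]
1 0.08 [ 0.84  0.14 -0.37  2.24 -0.54  0.23 -0.78]
1 0.03 [ 0.32  0.25  0.17  2.23 -1.15  0.22 -0.2 ]
1 -0.01 [ 1.24  0.51 -0.92  2.17  1.37  0.23 -2.55]
30.9917
```

The top view also fits the lever at its stop: tip at 648 against 645 predicted for 1.4. Now to the approach.

```bash
python3 - <<'E'
from fit import *
roll=loc(w,(-6,-24,106))
manip.movej([1.38,-.08,-.96,2.23,.08,.25,1.8]); print(np.round(sensors.get_obs()["position"],3))
manip.movej([1.38,.1,-.96,2.23,.08,.23,1.8]); print(np.round(sensors.get_obs()["position"],3), roll-.08*D)
manip.movep(roll-.08*D,QS[0]); o=sensors.get_obs(); print(np.round(o["position"],3),np.round(o["joint_positions"],2))
for d in (.06,.04,.02,0,-.01): print(d,None if (s:=solver.ik(roll-d*D,QS[0])) is None else np.round(s,2))
for d in (.06,.04,.02):
    try: manip.move_linear(roll-d*D,rate=.05); print("ok",d)
    except manip.Unreachable as e: print("no",d,e); break
o=sensors.get_obs(); print(np.round(o["position"],3),np.round(o["joint_positions"],2),now())
E
```

```text
[ 0.504 -0.261  0.269]
[ 0.507 -0.254  0.209] [ 0.51041754 -0.24569391  0.17232301]
[ 0.511 -0.246  0.173] [ 1.38  0.22 -0.96  2.23  0.07  0.21  1.8 ]
0.06 [ 1.43  0.33 -1.06  2.22  0.62  0.21  1.29]
0.04 [ 1.41  0.41 -1.08  2.21  0.97  0.24  0.97]
0.02 [ 1.4   0.5  -1.09  2.19  1.23  0.28  0.75]
0 [ 1.25  0.48 -0.92  2.18  1.27  0.21  0.68]
-0.01 [ 1.24  0.51 -0.92  2.17  1.37  0.23  0.59]
no 0.06 the arm cannot follow that straight line within its joint ranges
[ 0.511 -0.246  0.173] [ 1.38  0.22 -0.96  2.23  0.07  0.21  1.8 ] 32.7083
```

```bash
python3 - <<'E'
from fit import *
roll=loc(w,(-6,-24,106))
for d in (.07,.06,.05,.04,.03,.02):
    manip.movep(roll-d*D,QS[0]); print(d,np.round(sensors.get_obs()["contact_force"],1))
o=sensors.get_obs(); print(np.round(o["position"]-(roll-.02*D),4),np.round(o["joint_positions"],2),now())
for d in (.01,-.01):
    try: manip.move_linear(roll-d*D,rate=.02) if d>0 else None
    except manip.Unreachable as e: print("no",d)
    print(np.round(solver.ik(roll-d*D,QS[0]),2))
print(now(),sensors.get_obs()["contact_force"])
im=read_camera("side"); cv2.imwrite("pics/s5.png",cv2.resize(im[165:275,305:425],None,fx=5,fy=5)[:,:,::-1])
E
```

```text
0.07 [0.6 0.6 0.7]
0.06 [ 0.1 -0.3 -0.7]
0.05 [-0.4  0.2 -0.2]
0.04 [-0.   1.4 -0.1]
0.03 [0.3 0.  0.6]
0.02 [-0.3 -0.1  0.6]
[-0.0002  0.0003  0.0002] [ 1.28  0.42 -0.94  2.2   1.04  0.19  0.9 ] 34.5333
[ 1.25  0.44 -0.91  2.19  1.15  0.19  0.79]
[ 1.19  0.49 -0.86  2.17  1.33  0.19  0.62]
35.1833 [5.60888416e-01 1.17735768e-02 9.41928491e-05]
```

View pics/s5.png

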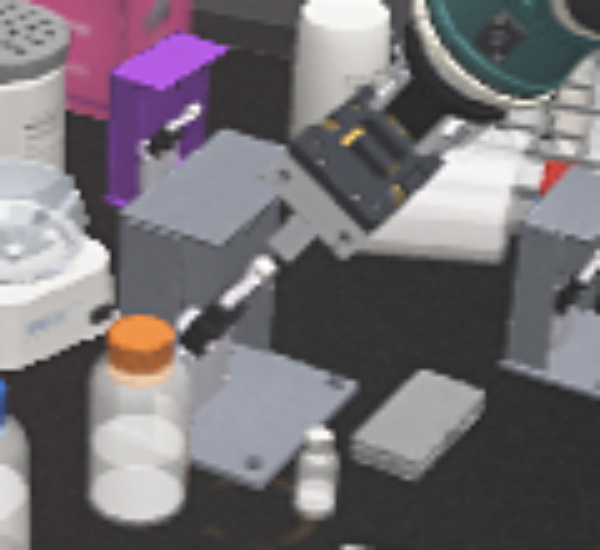

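```bash
python3 - <<'E'
from fit import *
roll=loc(w,(-6,-24,106))
print(sensors.get_obs()["joint_positions"][5])
manip.movep(roll-.025*D,QS[0])
manip.movej([1.40,.48,-1.09,2.195,1.2,.275,.775]); print(np.round(sensors.get_obs()["position"]-(roll-.025*D),4))
manip.movep(roll-.02*D,QS[0]); o=sensors.get_obs(); print(np.round(o["joint_positions"],3))
for d in (.01,0,-.01,-.015): print(np.round(solver.ik(roll-d*D,QS[0]),3))
manip.move_linear(roll-.008*D,QS[0],rate=.03); o=sensors.get_obs(); print(np.round(o["joint_positions"],3),force(8),now())
E
```

```text
0.19379286636035242
[ 0.0013 -0.0008 -0.0006]
[ 1.383  0.486 -1.072  2.193  1.211  0.27   0.757]
[ 1.34   0.497 -1.028  2.187  1.268  0.26   0.701]
[ 1.295  0.507 -0.982  2.18   1.324  0.248  0.644]
[ 1.251  0.517 -0.936  2.172  1.383  0.236  0.585]
[ 1.229  0.523 -0.914  2.169  1.413  0.231  0.554]
[ 1.332  0.5   -1.021  2.185  1.28   0.258  0.689] [ 0.16214561  0.0545138  -0.39858126] 36.625
```

Good margins. Now I'll press, with force and depth feedback.

```bash
python3 - <<'E'
from fit import *
roll=loc(w,(-6,-24,106)); f0=force(15); c=None; tc=None
for d in np.arange(.007,-.0165,-.001):
    manip.move_linear(roll-d*D,rate=.02); f=-(force(4)-f0)@D
    dd=-(sensors.get_obs()["position"]-roll)@D; print(round(d,4),round(dd,4),round(f,2),round(now(),2))
    if c is None and f>1.0: c=d
    if f>=4.5 or (c is not None and c-d>=.0085): break
manip.hold(.4); f=-(force(15)-f0)@D; print("held",f,"contact",c,"in",(c or d)-d,now())
im=read_camera("side"); cv2.imwrite("pics/s6.png",cv2.resize(im[165:275,305:425],None,fx=5,fy=5)[:,:,::-1])
if f<4.0: print("weak - waiting")
else:
    manip.hold(.3)
    manip.move_linear(roll-.01*D,rate=.04); print(force(8)-f0,now())
E
```

```text
0.007 0.007 -0.13 37.03
0.006 0.006 0.0 37.32
0.005 0.005 0.33 37.6
0.004 0.004 -0.0 37.88
0.003 0.003 0.09 38.17
0.002 0.002 0.63 38.45
0.001 0.001 -0.16 38.73
0.0 -0.0 0.61 39.02
-0.001 -0.001 1.59 39.3
-0.002 -0.002 2.27 39.58
-0.003 -0.003 2.9 39.87
-0.004 -0.004 2.98 40.15
-0.005 -0.005 3.62 40.43
-0.006 -0.006 3.64 40.72
-0.007 -0.007 4.28 41.0
-0.008 -0.008 4.63 41.28
held 4.751320863454014 contact -0.001 in 0.007 41.8083
[-0.07926425  0.11569393  0.09098675] 42.825
```

View pics/s6.png

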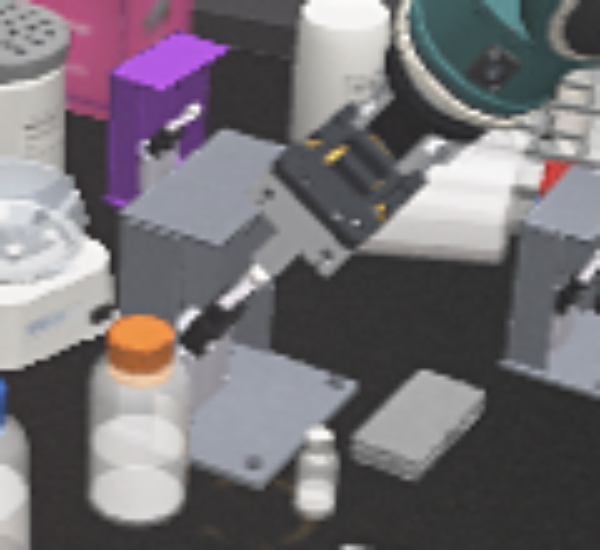

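The fingers pressed the roller at (258,275) in the crop about 8 mm in at 4.7 N: clicked, with no overtravel. The force fell back to zero on release. Now withdraw and hand in.

```bash
python3 - <<'E'
from fit import *
roll=loc(w,(-6,-24,106))
for d in (.02,.03,.04,.05,.06,.07,.08): manip.movep(roll-d*D,QS[0])
o=sensors.get_obs(); j=o["joint_positions"].copy(); print(np.round(j,3),np.round(o["position"],3))
j[1]-=.2; j[5]+=.03; manip.movej(j); o=sensors.get_obs(); print(np.round(o["position"],3),np.round(o["contact_force"],1),now())
for c in ("side","top"): cv2.imwrite(f"pics/end_{c}.png",read_camera(c)[:,:,::-1])
a=cv2.imread("pics/side0.png");b=cv2.imread("pics/end_side.png")
d=(cv2.absdiff(a,b).max(2)>60)[230:400,255:410]; print("changed px lower area",d.sum(),np.argwhere(d).mean(0)+[230,255] if d.any() else "")
order.close_job()
E
```

```text
[ 1.619  0.352 -1.265  2.222  0.693  0.279  1.239] [ 0.51  -0.246  0.172]
[ 0.501 -0.268  0.214] [0.2 0.2 0.3] 45.0333
changed px lower area 63 [324.41269841 290.47619048]
the job is handed in; nothing more can be done
```

I did the full switch check and handed it in at 45 s; no verdict came back. The lock-off lever is forward at its stop, the paddle was squeezed home and released, and the roller was pressed about 8 mm (4.7 N, past the click, well short of overtravel) for about a second and released. No bystanders moved in the part of the side view I compared before and after.

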